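# Fit the swing-arm magnifier to its bench stand

## Task

Fit the swing-arm magnifier to its stand: with the lens head out to one side, clear of the round stage plate, slide the sleeve over the top of the column and keep hold of it all the way down until it rests on the collar, without letting it drop. Let go, then swing the arm round on the column until the lens is centred over the stage plate, and leave it there. Do not disturb the bauble on the stage plate or the other things on the table.

Things in the scene. Friction and masses are not known exactly. Their poses are not given: they have to be found in the camera images.
- magnifier: Loose swing-arm magnifier, 0.64 kg (varies by a fifth), standing level on its sleeve and lens head. Origin: on the sleeve's axis at the sleeve's bottom face; x runs along the bar to the lens, z up. Sleeve: upright open aluminium tube, outside diameter 48, bore 29, height 66 mm. Mass centre about 20 mm from the axis towards the lens. On the column it turns with light friction and stays where left.
- bar_mid (a point): Good grasp point, axes as the magnifier: middle of its bar's section, x = 62, z = 49 mm in the magnifier's frame. The straight aluminium bar is 16 mm wide (y), 18 mm tall (z = 40 to 58 mm), free to grasp from x = 24 to 108 mm, where a black neck (22 mm wide, to x = 128, z = 22 to 60 mm) leads down to the lens head.
- lens (a point): Centre of the lens head's underside, 170 mm from the sleeve's axis along the bar (magnifier x), level with the sleeve's bottom. The head is a round white ring with a glass lens, diameter 110 mm, 26 mm thick.
- counterweight (a point): Middle of the dark steel counterweight, diameter 36 mm, on the bar's short rear end behind the sleeve: magnifier x = -55 to -81 mm, z = 49 mm. A small clamp knob also sticks out of the sleeve at magnifier +y, to 49 mm from the axis, z = 10 to 30 mm.
- stand: Bench stand, fixed to the table: dark steel plate 300 x 180 x 14 mm with an upright steel column, diameter 25 mm, near one end and a round white stage plate near the other. Origin: centre of the plate's underside; x points from the column to the stage plate (axes 170 mm apart), z up.
- collar (a point): On the column's axis at the top face of the black collar clamped on it (diameter 52 mm), 110 mm above the table: where the sleeve's bottom face comes to rest. The collar's small knob points away from the stage plate and stays below the top face.
- column_top (a point): On the column's axis at its top, 190 mm above the table, 80 mm above the collar. The top 8 mm are tapered to a diameter of 14 mm.
- stage (a point): Centre of the top of the round white stage plate (diameter 95 mm), 17 mm above the table.
- bauble: Glass bauble in a cork ring (one piece), loose on the stage plate, fragile; diameter 50, 71 mm tall, its top 88 mm above the table, so the seated lens head passes 22 mm above it. Origin: centre of the cork's underside. Leave alone.
- paint_jar: Closed paint jar, diameter 52 mm, 65 mm tall, origin at the centre of its base. Leave alone.
- tape_roll: Empty cardboard tape core lying flat, outside diameter 96 mm, hole 76 mm, 24 mm tall, origin at the centre of its underside. Leave alone.
- brush: Paint brush, 190 mm long, lying on the table. Leave alone.

How it is judged:
By the outcome, as a careful person would: the job done as asked, in the order asked, and still so for the second after the job is handed in, with the robot touching nothing.
It also fails if it takes over 61 s, if anything falls off the work surface, if the arm or the gripper's body presses on something with over 40 N, if the wrist force passes 120 N, or if a joint passes its speed limit or range.

## Robot

A 7-joint arm with a two-finger parallel gripper is mounted at the origin on the work surface. World frame = base frame: x ahead of the robot, y to its left, z up, the work surface at z = 0. Lengths are in m, angles in rad, forces in N, time in s.
With the tool pointing down it reaches from about 0.425 to 0.825 m from the base axis. Payload 3.6 kg.
Tool frame: the origin (TCP) lies where the fingers leave the gripper's body, on its centre line; the fingertips stand 73 mm ahead of it and the grasp point (between the pads) lies 54 mm ahead of it; z points along the fingers, y is the line along which they close (so a half turn about z gives the same grasp; the last joint's range is limited). The gripper opens to 85 mm and grips with 20 to 120 N. Pads are 22 mm wide; open, the fingers measure 114 mm over their backs; the gripper's body (76 mm by 85 mm) begins 54 mm behind the grasp point. The pads swing forward as they close: fully open they stand 13 mm farther back than shut.
Start: joints at [1.278, 0.615, -0.013, 1.423, 0.008, 1.103, -0.04], TCP at [0.171, -0.627, 0.304] pointing down, gripper open.
Joint ranges: [-3.12, 3.12], [-0.3, 2.06], [-1.34, 1.32], [0.26, 2.42], [-1.36, 4.5], [0.01, 1.98], [-2.84, 2.84]. Speed limits (rad/s): [2.79, 2.79, 3.14, 3.14, 3.14, 3.14, 3.14].

## Interface

Orientations are given as a unit quaternion [x, y, z, w].
In Python, from station import arm, snapshot, camera_info, ticket gives the robot as it stands. Calls block until the motion is done:
- arm.movep(position, orientation): joint-space move of the TCP to a pose.
- arm.line_to(position, velocity=0.15, ori=None): straight line of the TCP; ori=None keeps the orientation; velocity is the mean speed in m/s.
- arm.move_j(angles): joint-space move.
- arm.move_gripper(opening, effort=None): opening from 0.0 (shut) to 1.0 (fully open); effort is the grip in N (None keeps the last); returns when the fingers have stopped.
- arm.pause(seconds).
- arm.ik(position, orientation): joint angles nearest the present ones, or None.
- snapshot(name): name is "scene" or "side" or "wrist"; returns the picture (384x512x3 uint8, blue, green, red); there is no depth.
- camera_info(name): a dict with "fx", "fy", "cx", "cy" (pixels), "R" (3x3) and "t" (3): a world point X has camera coordinates R X + t; the wrist camera has in their place "T_tool_cam" (4x4, takes a point from camera to tool coordinates, whose origin is the TCP and whose axes are the flange's). Camera axes: x right, y down, z forward; pixel columns grow to the right and rows downward; lengths in m; the calibration is good to about 2 mm. A picture is of the moment at which its call begins: read the wrist's pose just before it. camera_info takes no time and is no camera call.
A pose or a line that the arm cannot do raises arm.MotionError and nothing moves.
- ticket.finish_job(): hands the job in; it is judged then, once.
Readings, each from a call of its own:
- arm.read_time(): time.
- arm.read_joint_positions(): joint angles.
- arm.read_dq(): joint speeds.
- arm.read_effort(): joint torques, N m.
- arm.read_tool_pos(): TCP position.
- arm.read_eef_rot(): TCP orientation.
- arm.read_ft_force(): force on the tool from outside, world axes, zero at the start.
- arm.read_wrist_torque(): the same for the moment, N m.
- arm.read_opening(): opening from 0.0 (shut) to 1.0 (fully open).
- arm.read_finger_force(): force on a finger pad.
Only numpy, scipy, OpenCV 4.12 (cv2) and the standard library are available. Lean on these libraries where they do the work, as an engineer would, in place of code of your own. Each camera call takes 0.05 s, during which the arm holds its last target. There are 200 camera calls.

## Working session

There is one attempt and no reset: what is moved stays moved. The work goes in short steps, each a Python script; the robot and the scene stay as the last script left them, time stands still between calls to the robot, and variables do not carry over. Pictures are saved under pics/ and viewed, at most 10 in all, crops included, and the job is handed in when it is done.

```bash
ls; mkdir -p pics
python3 - <<'E'
from station import arm, snapshot, camera_info, ticket
import cv2,numpy as np
for n in ["scene","side","wrist"]:
    im=snapshot(n); cv2.imwrite(f"pics/{n}0.png",im); 
    c=camera_info(n); print(n,{k:np.round(v,4).tolist() for k,v in c.items()})
a=cv2.imread("pics/scene0.png");b=cv2.imread("pics/side0.png")
print(arm.read_time(),arm.read_eef_rot(),arm.read_tool_pos())
E
```

```text
pics
scene {'fx': 391.7148, 'fy': 391.7148, 'cx': 251.8405, 'cy': 188.2718, 'R': [[-0.6456, 0.7637, 0.0082], [0.5358, 0.4606, -0.7077], [-0.5442, -0.4524, -0.7065]], 't': [0.3459, -0.2355, 1.5153]}
side {'fx': 386.9155, 'fy': 386.9155, 'cx': 258.3901, 'cy': 196.4895, 'R': [[0.9995, -0.0316, 0.0079], [-0.0085, -0.4863, -0.8738], [0.0315, 0.8732, -0.4863]], 't': [-0.5795, 0.1527, 1.1437]}
wrist {'fx': 329.6768, 'fy': 329.6768, 'cx': 253.2415, 'cy': 193.373, 'T_tool_cam': [[-0.0001, -0.9441, -0.3296, 0.0849], [1.0, -0.0004, 0.0008, 0.0009], [-0.0009, -0.3296, 0.9441, -0.0688], [0.0, 0.0, 0.0, 1.0]]}
0.15 [ 9.91111429e-01  1.33030384e-01 -1.49261255e-04 -1.01446975e-03] [ 0.17124692 -0.62656829  0.30297519]
```

View pics/scene0.png

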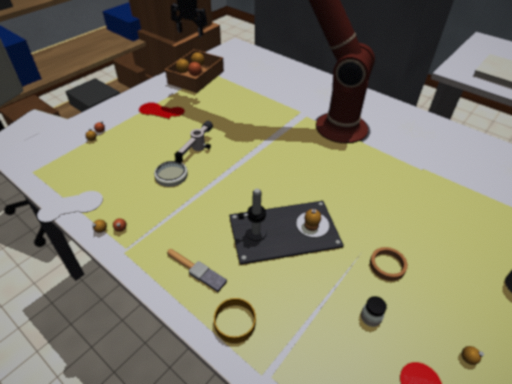

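View pics/side0.png

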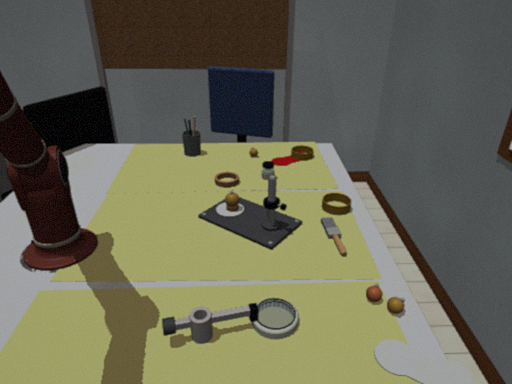

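Scene: magnifier's sleeve at about (198,140) and lens at (171,173); column top at (257,192), stage at (313,223). Side: sleeve (201,325), lens (275,317), column top (272,178), stage (231,210).

```bash
cat > h.py <<'E'
from station import arm, snapshot, camera_info, ticket
import cv2,numpy as np
from scipy.spatial.transform import Rotation as Ro
def cam(n,pose=None):
    c=camera_info(n); K=np.array([[c["fx"],0,c["cx"]],[0,c["fy"],c["cy"]],[0,0,1]])
    if n=="wrist":
        p,q=pose; T=np.eye(4);T[:3,:3]=Ro.from_quat(q).as_matrix();T[:3,3]=p
        W=np.linalg.inv(T@np.array(c["T_tool_cam"])); return K,W[:3,:3],W[:3,3]
    return K,np.array(c["R"]),np.array(c["t"])
def ray(C,uv):
    K,R,t=C; d=R.T@np.linalg.solve(K,[uv[0],uv[1],1]); return -R.T@t,d/np.linalg.norm(d)
def onz(C,uv,z):
    o,d=ray(C,uv); return o+d*(z-o[2])/d[2]
def tri(obs):
    A=np.zeros((3,3));b=np.zeros(3)
    for C,uv in obs:
        o,d=ray(C,uv);P=np.eye(3)-np.outer(d,d);A+=P;b+=P@o
    X=np.linalg.solve(A,b)
    return X,[float(np.linalg.norm(np.cross(X-ray(C,u)[0],ray(C,u)[1]))) for C,u in obs]
def proj(C,X):
    K,R,t=C; p=K@(R@np.array(X)+t); return p[:2]/p[2]
def down(yaw): # tool pointing down, tool x at heading yaw
    return (Ro.from_euler('z',yaw)*Ro.from_quat([1,0,0,0])).as_quat()
def wristshot(name):
    pose=(arm.read_tool_pos(),arm.read_eef_rot()); im=snapshot("wrist"); cv2.imwrite(f"pics/{name}.png",im)
    np.savez(f"pics/{name}.npz",p=pose[0],q=pose[1]); return im
def wcam(name):
    d=np.load(f"pics/{name}.npz"); return cam("wrist",(d["p"],d["q"]))
E
python3 - <<'E'
from h import *
S,D=cam("scene"),cam("side")
for nm,a,b in [("sleevetop",(198,134),(201,314)),("lens",(171,172),(275,317)),("cw",(208,126),(169,325)),("coltop",(257,191),(272,177)),("stage",(313,224),(230,210)),("collar",(257,212),(271,203))]:
    X,r=tri([(S,a),(D,b)]); print(nm,X.round(3),np.round(r,4))
a=cv2.imread("pics/scene0.png");b=cv2.imread("pics/side0.png")
f=lambda im,x,y:cv2.resize(im[y:y+100,x:x+130],None,fx=3,fy=3,interpolation=cv2.INTER_CUBIC)
cv2.imwrite("pics/crops.png",np.vstack([np.hstack([f(a,140,100),f(b,160,270)]),np.hstack([f(a,220,170),f(b,190,150)])]))
E
```

```text
sleevetop [ 0.444 -0.327  0.06 ] [0.0004 0.0004]
lens [ 0.608 -0.294  0.012] [0.0011 0.0011]
cw [ 0.376 -0.346  0.048] [0.0005 0.0005]
coltop [0.622 0.088 0.186] [0.0002 0.0002]
stage [0.487 0.193 0.011] [0.0019 0.0019]
collar [0.619 0.086 0.099] [0.0017 0.0017]
```

View pics/crops.png

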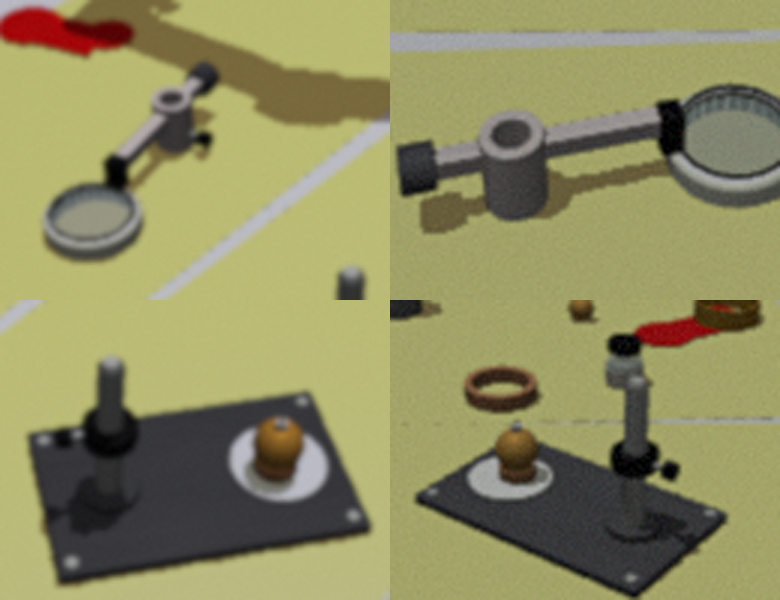

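The crops confirm this: the magnifier's bar heads about +11° towards world +x, its knob is on the +y side, and the stage lies at about 142° from the column. Next, wrist views of the column and of the magnifier from two places each.

Run:
```python
from h import *
y=1.71
arm.movep([0.60,0.07,0.37],down(y)); wristshot("c1")
arm.line_to([0.60,0.15,0.37],velocity=0.25); wristshot("c2")
m=0.2
arm.movep([0.505,-0.315,0.30],down(m)); wristshot("m1")
arm.line_to([0.445,-0.327,0.30],velocity=0.25); wristshot("m2")
print(arm.read_time(),arm.read_joint_positions())
ims=[cv2.resize(cv2.imread(f"pics/{n}.png"),(400,300)) for n in("c1","c2","m1","m2")]
cv2.imwrite("pics/w.png",np.vstack([np.hstack(ims[:2]),np.hstack(ims[2:])]))
```

```text
5.8417 [ 0.78330612  0.47903841 -0.28775786  1.7104167   0.15780606  0.97351832
 -0.9318641 ]
```

View pics/w.png

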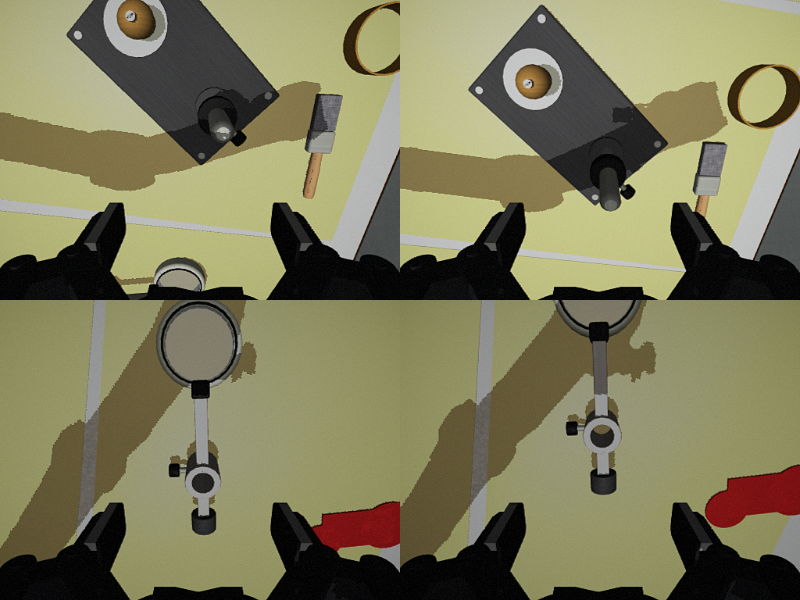

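Run:
```python
from h import *
def f(n,x,y):
    im=cv2.imread(f"pics/{n}.png")[y:y+75,x:x+100]
    im=cv2.resize(im,None,fx=4,fy=4,interpolation=cv2.INTER_CUBIC)
    im=np.clip(im.astype(float)*1.5,0,255).astype(np.uint8)
    for k in range(0,100,20):
        cv2.putText(im,str(x+k),(k*4,8),0,.3,(0,0,255));cv2.line(im,(k*4,8),(k*4,14),(0,0,255))
        cv2.putText(im,str(y+k),(0,k*4+4),0,.3,(0,0,255))
    return im
cv2.imwrite("pics/z.png",np.vstack([np.hstack([f("c1",240,110),f("c2",220,200)]),np.hstack([f("m1",210,195),f("m2",205,140)])]))
S=wcam("c1");P=[tri([(wcam("c1"),a),(wcam("c2"),b)]) for a,b in [((289,178),(268-0,262-0))]]
print(P)
for n in("c1","c2"):
    C=wcam(n);im=cv2.imread(f"pics/{n}.png"); h=cv2.cvtColor(im,cv2.COLOR_BGR2HSV)
    w=((h[...,1]<40)&(h[...,2]>140)).astype(np.uint8); w[:, :110]*=1
    k,l,st,ce=cv2.connectedComponentsWithStats(w)
    for i in range(1,k):
        if st[i,4]>12 and st[i,1]<260: 
            print(n,st[i].tolist(),ce[i].round(1),onz(C,ce[i],.014).round(4))
    i=max(range(1,k),key=lambda i:st[i,4]*(abs(ce[i]-([175,25] if n=="c1" else [170,100])).sum()<60))
    c=cv2.findContours((l==i).astype(np.uint8),0,1)[0]; hu=cv2.convexHull(max(c,key=len))[:,0]
    hu=hu[(hu[:,1]>2)]
    X=np.array([onz(C,p,.017) for p in hu])[:,:2]
    A=np.c_[2*X,np.ones(len(X))];s=np.linalg.lstsq(A,(X**2).sum(1),rcond=None)[0];print("stage",s[:2],np.sqrt(s[2]+s[:2]@s[:2]))
```

```text
[(array([0.62744396, 0.07907762, 0.17386617]), [0.002641608644763591, 0.0026416086447637183])]
c1 [132, 0, 82, 73, 2407] [166.9  40.1] [0.4838 0.1807 0.014 ]
c1 [161, 14, 12, 13, 100] [166.2  19.9] [0.4819 0.2019 0.014 ]
c1 [95, 40, 10, 11, 83] [99.4 44.5] [0.4052 0.1652 0.014 ]
c1 [410, 91, 102, 242, 7611] [473.4 226.6] [ 0.9254 -0.0011  0.014 ]
c1 [277, 163, 17, 8, 89] [285.6 166.5] [0.6474 0.0491 0.014 ]
c1 [395, 169, 33, 27, 629] [412.2 183. ] [0.8206 0.0497 0.014 ]
c1 [0, 255, 127, 26, 1571] [ 57.6 268.3] [ 0.3389 -0.1501  0.014 ]
stage [0.4909537 0.1928818] 0.046802562439123625
c2 [408, 0, 104, 19, 982] [475.4   5.9] [0.8287 0.3477 0.014 ]
c2 [176, 18, 10, 12, 93] [180.7  23.6] [0.4978 0.2824 0.014 ]
c2 [132, 62, 77, 79, 2806] [166.8  99.1] [0.4865 0.196  0.014 ]
c2 [509, 85, 3, 12, 25] [510.3  91.1] [0.9048 0.2648 0.014 ]
c2 [158, 101, 11, 12, 92] [162.9 106.9] [0.4821 0.1859 0.014 ]
c2 [97, 111, 9, 9, 70] [100.9 115.1] [0.4053 0.1648 0.014 ]
c2 [422, 135, 90, 198, 6507] [470.4 239.3] [0.9284 0.0628 0.014 ]
c2 [379, 226, 31, 25, 634] [394.  238.1] [0.8192 0.0494 0.014 ]
c2 [246, 249, 8, 7, 43] [249.5 252.1] [ 0.6173 -0.002   0.014 ]
stage [0.49108887 0.1928404 ] 0.046876860952671684
```

View pics/z.png

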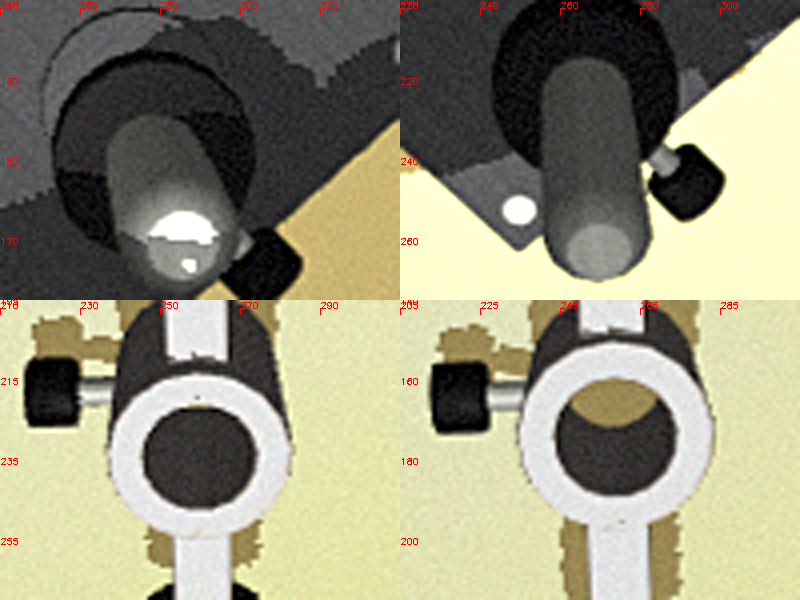

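Run:
```python
from h import *
o=.375
c1,c2,m1,m2=[wcam(n) for n in("c1","c2","m1","m2")]
S,D=cam("scene"),cam("side")
print("coltop",tri([(c1,(285.75-o,171.5-o)),(c2,(269.9-o,262.75-o))]))
print(onz(c1,(285.4,171.1),.19),onz(c2,(269.5,262.4),.19))
b1,b2=(260.1-o,234.4-o),(259-o,173.9-o)
print("sleeve",tri([(m1,b1),(m2,b2)]),onz(m1,b1,.066),onz(m2,b2,.066))
im=cv2.imread("pics/m1.png");h=cv2.cvtColor(im,cv2.COLOR_BGR2HSV);w=((h[...,1]<45)&(h[...,2]>120))
mid=[];obs=[]
for v in range(135,205,3):
    u=np.where(w[v,235:285])[0]+235
    if 14<len(u)<26: mid.append((u.mean(),v,len(u)))
mid=np.array(mid);print(len(mid),mid[[0,-1]])
X=np.array([onz(m1,p[:2],.058)[:2] for p in mid]);
d=np.linalg.svd(X-X.mean(0))[2][0];d*=np.sign(d[0]);print("bar",X.mean(0),np.degrees(np.arctan2(d[1],d[0])))
# bar height check: neck edge (bar/neck junction) in both views
for n in("m1","m2"):
    g=cv2.cvtColor(cv2.imread(f"pics/{n}.png"),cv2.COLOR_BGR2GRAY); col=g[:,256].astype(int) 
    dk=np.where(col[:200]<45)[0]; print(n,dk)
```

```text
coltop (array([0.62405629, 0.08818668, 0.18897454]), [3.774574173091166e-05, 3.774574173079301e-05])
[0.62389244 0.08847631 0.19      ] [0.62393192 0.08876038 0.19      ]
sleeve (array([ 0.44589861, -0.33311134,  0.06811433]), [0.00010811709516220035, 0.00010811709516219091]) [ 0.44491378 -0.33347242  0.066     ] [ 0.44529712 -0.3331622   0.066     ]
24 [[257.   135.    17.  ]
 [257.75 204.    16.  ]]
bar [ 0.50805547 -0.31693873] 11.302652896112244
m1 [  2   3   4   5 103 104 105 106 107 108 109 110 111 112 113 114 115 116
 117 118 119 120 121 122 123 124 125]
m2 [ 28  29  30  31  32  33  34  35  36  37  38  39  40  41  42  43  44  45
  46  47  48  49  50  51  52 149 172 173 174 175 176 177 178 179 180 181
 182 183 184 185 186 187 188]
```

Run:
```python
from h import *
B={}
for n,c,rows in(("m1",(260,234),[(135,205),(250,258)]),("m2",(259,174),[(65,135),(195,205)])):
    C=wcam(n);im=cv2.imread(f"pics/{n}.png");h=cv2.cvtColor(im,cv2.COLOR_BGR2HSV);w=((h[...,1]<45)&(h[...,2]>120)).astype(np.uint8)
    k,l,st,ce=cv2.connectedComponentsWithStats((1-w),connectivity=4)
    # bore = non-white region enclosed by the sleeve's rim
    i=l[c[1],c[0]]; e=cv2.fitEllipse(max(cv2.findContours((l==i).astype(np.uint8),0,1)[0],key=len)); print(n,st[i],e)
    B[n]=(C,e[0]); print(onz(C,e[0],.066))
    for a,b in rows:
        R=[]
        for v in range(a,b,2):
            u=np.where(w[v,235:285])[0]+235
            if len(u): R.append((v,u.min(),u.max(),u.mean(),len(u)))
        R=np.array(R); 
        if len(R): print(R[[0,len(R)//2,-1]].round(1).tolist(),[onz(C,(r[3],r[0]),.058)[:2].round(4).tolist() for r in R[[0,len(R)//2,-1]]])
print(tri(list(B.values())))
```

```text
m1 [245 221  30  27 607] ((259.39208984375, 233.92007446289062), (25.78996467590332, 28.119762420654297), 87.05638885498047)
[ 0.44496079 -0.33311622  0.066     ]
[[135.0, 249.0, 265.0, 257.0, 17.0], [169.0, 251.0, 265.0, 258.0, 15.0], [203.0, 235.0, 266.0, 252.9, 21.0]] [[0.5414, -0.3104], [0.5093, -0.3182], [0.4736, -0.3204]]
[[250.0, 246.0, 272.0, 259.0, 27.0], [254.0, 254.0, 266.0, 260.0, 13.0], [256.0, 254.0, 267.0, 260.5, 14.0]] [[0.4226, -0.3376], [0.4181, -0.3396], [0.4158, -0.3407]]
m2 [243 159  32  30 730] ((258.4481201171875, 173.89857482910156), (28.986103057861328, 30.226730346679688), 79.93707275390625)
[ 0.44490172 -0.33307207  0.066     ]
[[101.0, 240.0, 240.0, 240.0, 1.0], [121.0, 235.0, 265.0, 254.4, 17.0], [133.0, 237.0, 265.0, 255.3, 18.0]] [[0.5068, -0.3032], [0.4919, -0.3196], [0.4812, -0.3226]]
[[195.0, 250.0, 267.0, 258.4, 17.0], [199.0, 252.0, 266.0, 259.0, 15.0], [203.0, 252.0, 266.0, 259.0, 15.0]] [[0.4212, -0.3381], [0.4172, -0.3395], [0.413, -0.3404]]
(array([ 0.44484435, -0.33311651,  0.06576858]), [2.808055459348376e-05, 2.8080554593376776e-05])
```

Run:
```python
from h import *
yaw=np.radians(13.4);gx=.057
p=np.array([.4449,-.3331])+gx*np.array([np.cos(yaw),np.sin(yaw)])
tgt=np.radians(141.75-90);col=np.array([.6242,.0880])
q=col+gx*np.array([np.cos(tgt),np.sin(tgt)])
print(arm.ik([*q,.36],down(tgt)),arm.ik([*q,.21],down(tgt)))
arm.move_gripper(0.6,effort=100)
arm.movep([*p,.20],down(yaw))
arm.line_to([*p,.103],velocity=.1)
print("F",arm.read_ft_force())
arm.move_gripper(0.0,effort=100)
print(arm.read_opening(),arm.read_finger_force(),arm.read_ft_force(),arm.read_time())
arm.line_to([*p,.123],velocity=.05)
arm.pause(.2);print(arm.read_ft_force(),arm.read_wrist_torque())
arm.line_to([*p,.37],velocity=.2)
arm.movep([*q,.37],down(tgt))
arm.line_to([*q,.335],velocity=.1)
arm.pause(.2)
print(arm.read_time(),arm.read_tool_pos(),arm.read_opening(),arm.read_ft_force())
for n in("scene","side"):cv2.imwrite(f"pics/{n}1.png",snapshot(n))
wristshot("h1")
a=cv2.imread("pics/scene1.png");b=cv2.imread("pics/side1.png")
f=lambda im,x,y:cv2.resize(im[y:y+110,x:x+100],None,fx=4,fy=4,interpolation=cv2.INTER_CUBIC)
cv2.imwrite("pics/h.png",np.hstack([f(a,210,120),f(b,230,100)]))
```

```text
[ 0.02839592  0.65627598 -0.50865139  1.2504798   0.31248748  1.31154407
 -1.13780772] [ 0.01061063  0.77815997 -0.44975125  1.4487872   0.37127341  0.99942837
 -1.19564504]
F [-0.33015794 -0.67368458 -0.33414946]
0.1654898611530679 98.30566763877869 [-2.1248332   1.15055539  5.27166049] 8.3417
[-0.50693187 -0.51552004 -6.044744  ] [ 0.01698349 -0.23334473  0.06326911]
12.925 [0.65985085 0.13295245 0.33612747] 0.16456053504800677 [ 0.07366891 -0.75855604 -5.41532288]
```

View pics/h.png

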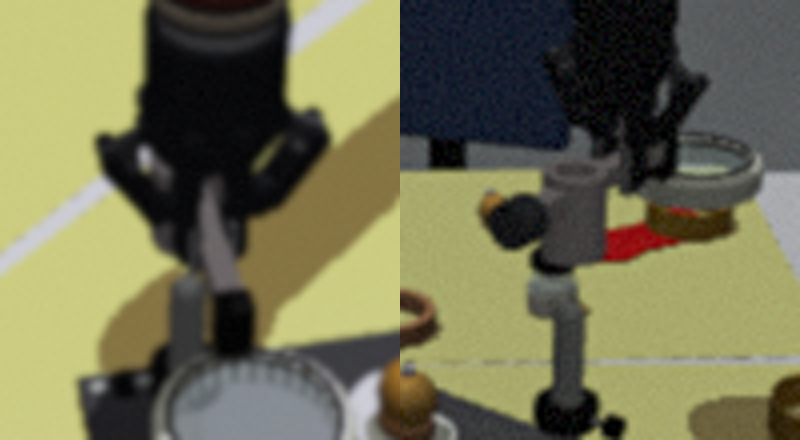

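Run:
```python
from h import *
D=cam("side");S=cam("scene")
c=[.6242,.0880]
print("coltop side0 meas 272.5,177",proj(D,[*c,.19]), "scene meas 256.7,190",proj(S,[*c,.19]))
for z in(.233,.299):print(z,proj(D,[*c,z]),proj(S,[*c,z]))
b=cv2.imread("pics/side1.png");a=cv2.imread("pics/scene1.png")
g=b.astype(int).sum(2)
for v in(145,150,155,160):print(v,b[v,258:290].sum(1).tolist() if 0 else g[v,258:290].tolist())
for v in(180,185,190,195): print(v,g[v,262:284].tolist())
```

```text
coltop side0 meas 272.5,177 [272.91499812 175.78453303] scene meas 256.7,190 [256.41845284 190.25354114]
0.233 [273.30060509 162.50051924] [256.70468965 178.04168943]
0.299 [273.92111958 141.12403028] [257.18062553 157.73661892]
145 [438, 447, 449, 444, 457, 452, 427, 295, 171, 153, 160, 200, 200, 226, 243, 240, 240, 246, 251, 222, 210, 208, 178, 158, 158, 163, 145, 136, 136, 89, 35, 32]
150 [88, 99, 79, 85, 80, 95, 127, 202, 233, 245, 191, 183, 174, 172, 186, 183, 184, 200, 203, 190, 183, 174, 164, 272, 423, 466, 454, 457, 440, 440, 446, 453]
155 [64, 54, 62, 80, 87, 78, 68, 49, 84, 115, 164, 169, 187, 171, 200, 170, 194, 189, 198, 190, 176, 172, 174, 284, 439, 464, 443, 441, 433, 427, 418, 362]
160 [66, 63, 31, 60, 158, 205, 234, 191, 167, 177, 168, 188, 186, 180, 185, 192, 184, 189, 187, 197, 172, 156, 152, 170, 190, 184, 202, 161, 167, 168, 175, 163]
180 [449, 438, 432, 416, 410, 375, 241, 149, 165, 168, 163, 167, 174, 212, 337, 432, 454, 447, 446, 445, 447, 448]
185 [452, 442, 447, 447, 443, 418, 232, 152, 150, 166, 170, 183, 164, 210, 337, 438, 460, 453, 437, 444, 452, 444]
190 [430, 452, 437, 430, 421, 351, 200, 133, 163, 150, 163, 181, 151, 219, 360, 436, 450, 460, 493, 503, 500, 492]
195 [452, 450, 459, 453, 467, 394, 229, 142, 171, 172, 172, 175, 165, 273, 427, 452, 455, 462, 447, 451, 439, 438]
```

Run:
```python
from h import *
tgt=np.radians(141.75-90);gx=.057
q=np.array([.6242,.0880])+gx*np.array([np.cos(tgt),np.sin(tgt)])
z=.335;f0=arm.read_ft_force();print(f0);off=np.zeros(2)
while z>.200:
    z-= .012 if z>.312 else (.006 if z>.221 else .0015)
    arm.line_to([*(q+off),z],velocity=.06)
    f=np.array(arm.read_ft_force())-f0; p=arm.read_tool_pos()
    print(round(z,4),p.round(4),f.round(1),np.round(arm.read_wrist_torque(),2),round(arm.read_time(),2))
    if z<.222 and f[2]>6: print("seated");break
    if np.hypot(*f[:2])>25 or f[2]>15: print("stop");break
    if np.hypot(*f[:2])>4: off+=np.clip(f[:2]*.0001,-.0005,.0005)
print(off)
```

```text
[-0.74344206  0.12127001 -5.19049239]
0.323 [0.6591 0.1325 0.3219] [ 0.8 -0.6  0.3] [ 0.18 -0.17  0.02] 13.43
0.311 [0.6592 0.1325 0.3101] [ 0.2  0.2 -0.5] [ 0.14 -0.13 -0.03] 13.78
0.305 [0.6593 0.1326 0.3044] [ 0.7 -0.  -1.2] [ 0.15 -0.17 -0.02] 14.03
0.299 [0.6592 0.1326 0.2983] [ 0.6 -0.5  0.1] [ 0.17 -0.11  0.02] 14.28
0.293 [0.6592 0.1326 0.2923] [ 0.6 -0.2 -0.7] [ 0.14 -0.12  0.02] 14.53
0.287 [0.6592 0.1326 0.2863] [ 0.6 -0.4 -1. ] [ 0.2  -0.18 -0.04] 14.78
0.281 [0.6592 0.1325 0.2803] [ 0.9  0.2 -1.2] [ 0.21 -0.13  0.01] 15.03
0.275 [0.6592 0.1326 0.2744] [ 0.9 -0.6  0.1] [ 0.14 -0.13 -0.03] 15.28
0.269 [0.6592 0.1326 0.2683] [-0.1  0.2 -0.2] [ 0.19 -0.16  0.06] 15.53
0.263 [0.6592 0.1326 0.2623] [ 1.2  0.4 -0.1] [ 0.13 -0.17  0.03] 15.78
0.257 [0.6592 0.1326 0.2563] [ 1.8 -0.2 -0.9] [ 0.08 -0.1   0.06] 16.02
0.251 [0.6592 0.1326 0.2503] [ 0.2 -0.5 -0.7] [ 0.13 -0.13 -0.04] 16.27
0.245 [0.6592 0.1326 0.2444] [ 0.4 -0.5 -0.3] [ 0.22 -0.1  -0.  ] 16.52
0.239 [0.6592 0.1326 0.2383] [ 0.9  1.  -0.4] [ 0.16 -0.09 -0.02] 16.77
0.233 [0.6592 0.1326 0.2323] [ 0.8  0.3 -1. ] [ 0.17 -0.07  0.03] 17.02
0.227 [0.6592 0.1326 0.2263] [ 1.4  0.1 -0.7] [ 0.13 -0.14  0.01] 17.27
0.221 [0.6592 0.1325 0.2203] [ 0.5 -0.2 -0.5] [ 0.17 -0.17  0.03] 17.52
0.2195 [0.6595 0.1328 0.2195] [ 0.4 -0.6 -0.3] [ 0.12 -0.09  0.01] 17.77
0.218 [0.6594 0.1327 0.2179] [-0.5 -0.1 -0.7] [ 0.17 -0.13  0.03] 18.02
0.2165 [0.6594 0.1327 0.2163] [ 1.7 -0.4 -0.7] [ 0.14 -0.12  0.01] 18.27
0.215 [0.6594 0.1327 0.2148] [ 0.7  0.1 -1. ] [ 0.14 -0.12 -0.04] 18.52
0.2135 [0.6597 0.1329 0.214 ] [ 0.2 -0.4  1.2] [ 0.12 -0.12  0.04] 18.77
0.212 [0.6599 0.1332 0.2136] [-0.3 -0.   8.2] [-0.12  0.38 -0.06] 19.02
seated
[0. 0.]
```

Run:
```python
from h import *
col=np.array([.6242,.0880]);r=.09;H=141.75
def at(deg,r,z): a=np.radians(deg); return [*(col+r*np.array([np.cos(a),np.sin(a)])),z],down(a)
arm.move_gripper(.32,effort=20); arm.pause(.3)
print(arm.read_opening(),arm.read_ft_force(),arm.read_time())
cv2.imwrite("pics/side2.png",snapshot("side"))
p,q=at(H-90,r,.216);arm.line_to(p,velocity=.1,ori=q)
for d in np.linspace(H-82,H,9):
    p,q=at(d,r,.216);arm.line_to(p,velocity=.07,ori=q)
    f=arm.read_ft_force();print(round(d),np.round(f,1),round(arm.read_time(),2))
    if np.linalg.norm(np.array(f))>25:break
else:
    arm.move_gripper(0,effort=20);print(arm.read_opening(),arm.read_ft_force())
    arm.move_gripper(.5);arm.pause(.2)
    p,q=at(H,r,.30);arm.line_to(p,velocity=.15)
    p,q=at(H,.06,.40);arm.line_to(p,velocity=.2)
    wristshot("e1")
for n in("scene","side"):cv2.imwrite(f"pics/{n}3.png",snapshot(n))
print(arm.read_time())
a=cv2.imread("pics/scene3.png");b=cv2.imread("pics/side2.png");c=cv2.imread("pics/side3.png")
f=lambda im,x,y:cv2.resize(im[y:y+100,x:x+133],(400,300),interpolation=cv2.INTER_CUBIC)
cv2.imwrite("pics/e.png",np.vstack([np.hstack([f(a,220,150),f(b,200,120)]),np.hstack([f(c,180,130),cv2.resize(cv2.imread("pics/e1.png"),(400,300))])]))
```

```text
0.32171213288889927 [-0.11060421  0.74648432 -0.31320062] 19.6083
60 [ 0.5 -0.5 -1.1] 20.48
70 [ 0.4 -0.1 -0. ] 20.86
80 [ 0.5 -0.5  0.1] 21.24
90 [-0.1 -0.5 -0.1] 21.62
101 [ 0.8 -0.3 -0.1] 22.01
111 [-0.2  0.8  0.6] 22.39
121 [1.3 0.3 0.6] 22.77
132 [ 0.1 -0.3  0.3] 23.16
142 [ 0.9 -0.2  0.7] 23.54
0.18217432143937332 [0.6652831  0.52557508 0.66179438]
25.8917
```

View pics/e.png

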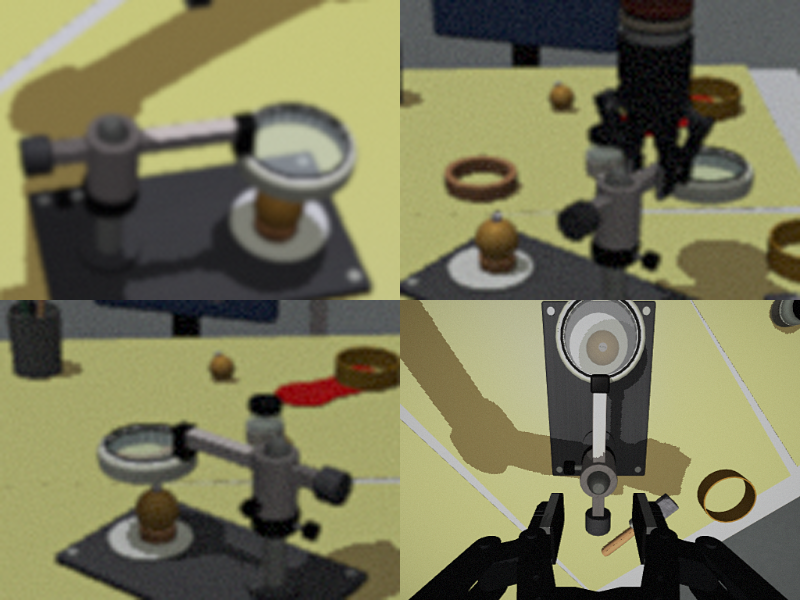

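The sleeve sits on the collar with the lens over the stage and the bauble standing. I'll check the arm's heading numerically.

Run:
```python
from h import *
C=wcam("e1");im=cv2.imread("pics/e1.png");h=cv2.cvtColor(im,cv2.COLOR_BGR2HSV)
w=(h[...,1]<45)&(h[...,2]>150)
X=[]
for v in range(125,198,3):
    u=np.where(w[v,240:275])[0]+240
    if 10<len(u)<28: X.append(onz(C,(u.mean(),v),.168)[:2])
X=np.array(X);col=np.array([.6242,.088]);st=np.array([.491,.1929])
d=X-col;print(len(X),X[[0,-1]],np.degrees(np.arctan2(d[:,1],d[:,0])).round(2))
s=X[0]-X[-1];print("slope",np.degrees(np.arctan2(s[1],s[0])))
# lens ring outer outline: white hull near (256,60); points cut by the image edge dropped
m=w.astype(np.uint8);m[125:]=0;m[:,:185]=0;m[:,325:]=0
k,l,sts,ce=cv2.connectedComponentsWithStats(m);
pts=np.argwhere(l==1+np.argmax(sts[1:,4]))[:,::-1];hu=cv2.convexHull(pts.astype(np.int32))[:,0];hu=hu[hu[:,1]>2]
P=np.array([onz(C,p,.136)[:2] for p in hu]);A=np.c_[2*P,np.ones(len(P))];c=np.linalg.lstsq(A,(P**2).sum(1),rcond=None)[0]
print("lens",c[:2],np.sqrt(c[2]+c[:2]@c[:2]),"err",c[:2]-st,np.degrees(np.arctan2(*(c[:2]-col)[::-1])))
print(proj(C,[*st,.136]),proj(C,[*col,.176]))
```

```text
25 [[0.5411466  0.15333443]
 [0.59358493 0.10916115]] [141.81 142.06 142.06 142.07 142.07 142.08 142.08 142.09 142.1  142.11
 142.11 142.12 142.5  142.53 142.55 142.59 142.62 142.66 142.7  142.75
 142.81 142.87 142.94 143.02 145.35]
slope 139.8897064734286
lens [0.49460196 0.18741643] 0.03469694078683219 err [ 0.00360196 -0.00548357] 142.507693804555
[255.63572986  50.48431593] [255.34016014 235.52502855]
```

Run:
```python
from h import *
C=wcam("e1");im=cv2.imread("pics/e1.png");h=cv2.cvtColor(im,cv2.COLOR_BGR2HSV)
g=im.astype(int).sum(2)
for v in(40,50,60): print(v,"L",g[v,185:220].tolist(),"R",g[v,295:330].tolist())
c=im[0:140,160:355];cv2.imwrite("pics/l.png",cv2.resize(c,None,fx=4,fy=4,interpolation=cv2.INTER_CUBIC))
print(proj(C,[*(np.array([.491,.1929])),.017]));
```

```text
40 L [193, 208, 222, 222, 216, 203, 215, 212, 212, 195, 206, 219, 186, 186, 314, 524, 483, 374, 587, 576, 376, 50, 74, 107, 356, 475, 357, 395, 419, 408, 403, 396, 399, 392, 408] R [333, 353, 335, 333, 351, 325, 302, 341, 503, 563, 0, 84, 107, 369, 601, 567, 513, 436, 361, 167, 169, 201, 208, 184, 194, 186, 175, 191, 149, 111, 266, 557, 517, 515, 523]
50 L [161, 214, 205, 215, 205, 209, 211, 215, 195, 207, 228, 198, 188, 204, 325, 525, 536, 560, 578, 560, 283, 33, 26, 149, 434, 387, 298, 415, 398, 403, 410, 414, 488, 581, 568] R [339, 349, 345, 346, 355, 345, 304, 265, 440, 594, 0, 86, 125, 432, 611, 563, 521, 437, 365, 169, 191, 189, 182, 188, 183, 189, 181, 181, 107, 260, 569, 522, 524, 524, 513]
60 L [99, 181, 213, 229, 211, 213, 200, 221, 204, 214, 202, 194, 206, 203, 196, 254, 463, 535, 571, 575, 594, 553, 212, 32, 49, 302, 609, 251, 362, 419, 407, 422, 534, 594, 573] R [352, 351, 371, 355, 339, 273, 402, 595, 30, 81, 65, 348, 625, 573, 524, 443, 380, 227, 68, 138, 207, 182, 181, 195, 172, 180, 187, 130, 197, 436, 535, 521, 511, 524, 516]
[255.38684027  58.26671202]
```

View pics/l.png

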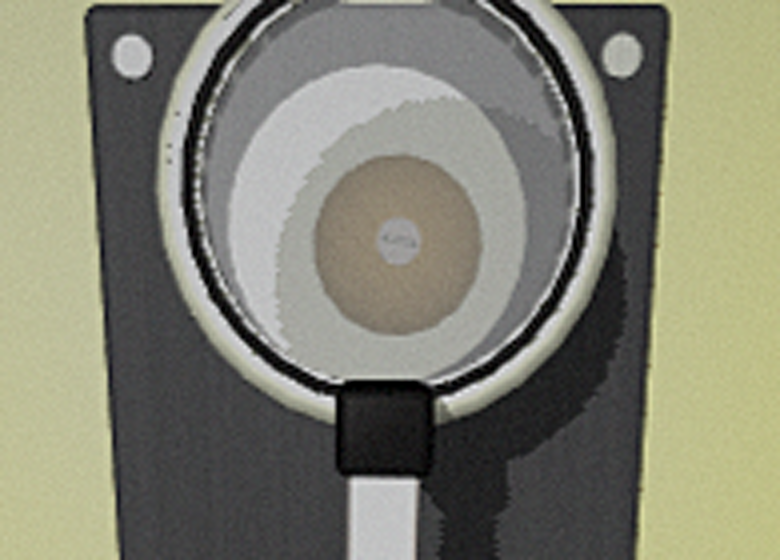

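The view through the lens shows the stage disc (centre about (254,50)) inside the lens ring (centre about (256,50)), so the lens is centred to about 2 mm. I'm handing it in.

```bash
python3 -c "
from station import ticket
print(ticket.finish_job())"
```

```text
the job is handed in; nothing more can be done
None
```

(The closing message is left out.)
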